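# Clip the lid onto the sloping nut tub

## Task

The stall is packing up: lift the loose green lid by its handle and set it gently, without dropping it, squarely and fully home on the open nut tub that stands tilted on its wooden stand. Let go of the lid, then fold the three orange clip flaps down flat onto the lid's rim, one after another in any order. Leave the jar, the brass weight and the scoop where they are.

Things in the scene. Friction and masses are not known exactly. Their poses are not given: they have to be found in the camera images.
- tub: White rectangular nut tub, immovable on a wooden stand that tilts it 25 degrees towards the robot. Origin: centre of the mouth, in the plane of the rim top, 140 mm up. z: square out of the mouth; y: level, along the mouth's long side, to the robot's left; x: up the slope to the far side. Mouth 140 (x) by 190 (y) mm, rim 162 by 212 mm outside, 86 mm deep. Orange flaps on near, left, right rim; none far.
- lid: Loose green lid, 0.15 to 0.3 kg, flat on the table, handle up, 52 mm high. Origin: its centre, half-way up. z up; y along the long side. From below: plug 10 mm deep (134 x by 184 y mm, lowest 6 mm 126 by 176), flange 6 mm thick (156 by 206 mm), white bar handle 36 mm tall, 60 mm long along x, 22 mm thick in y. Flange top is 10 mm below the origin, handle top 26 mm above.
- lid_home (a point): Where the lid's origin lies when fully home: on the tub's z axis, 16 mm above the tub's origin, axes as the tub's. The lid's axes are then parallel to the tub's (a half turn about z is as good), the plug inside the mouth with 3 mm play each way and the flange resting on the rim.
- flap_near (a joint): Orange clip flap on the near (low) side of the rim: plate 90 mm along its hinge, 5 mm thick, 48 mm from hinge axis to free edge. 0: folded down flat on the lid's flange, pointing to the tub's middle; pi/2: square up from the rim; starts 1.55 to 2.2, leaning outwards. Stiff hinge, stays where left; about 1 N at the edge moves it. Push it inwards from outside, then press down.
- flap_near_hinge (a point): Middle of the hinge axis of flap_near, 9 mm above the plane of the tub's rim, 85 mm down the slope (tub -x) from the mouth's centre; the axis runs along the tub's y.
- flap_near_edge (a point): Middle of the free edge of flap_near, 48 mm from its hinge axis; moves with the flap.
- flap_left (a joint): Orange clip flap on the left (tub +y) side of the rim: plate 70 mm along its hinge, 5 mm thick, 48 mm from hinge axis to free edge. 0: folded down flat on the lid's flange, pointing to the tub's middle; pi/2: square up from the rim; starts 1.55 to 2.2, leaning outwards. Stiff hinge, stays where left; about 1 N at the edge moves it. Push it inwards from outside, then press down.
- flap_left_hinge (a point): Middle of the hinge axis of flap_left, 9 mm above the plane of the tub's rim, 110 mm to tub +y from the mouth's centre; the axis runs along the tub's x.
- flap_left_edge (a point): Middle of the free edge of flap_left, 48 mm from its hinge axis; moves with the flap.
- flap_right (a joint): Orange clip flap on the right (tub -y) side of the rim: plate 70 mm along its hinge, 5 mm thick, 48 mm from hinge axis to free edge. 0: folded down flat on the lid's flange, pointing to the tub's middle; pi/2: square up from the rim; starts 1.55 to 2.2, leaning outwards. Stiff hinge, stays where left; about 1 N at the edge moves it. Push it inwards from outside, then press down.
- flap_right_hinge (a point): Middle of the hinge axis of flap_right, 9 mm above the plane of the tub's rim, 110 mm to tub -y from the mouth's centre; the axis runs along the tub's x.
- flap_right_edge (a point): Middle of the free edge of flap_right, 48 mm from its hinge axis; moves with the flap.
- jar: Bystander: amber glass jar with a red cap, 60 mm across, 85 mm tall, origin at its foot.
- weight: Bystander: brass scale weight, 48 mm across, 70 mm tall, origin at its foot.
- scoop: Bystander: aluminium nut scoop with a black handle, 185 mm long, 35 mm high, origin under the joint of blade and handle.

How it is judged:
By the outcome, as a careful person would: the job done as asked, in the order asked, and still so for the second after the job is handed in, with the robot touching nothing.
It also fails if it takes over 61 s, if anything falls off the work surface, if the arm or the gripper's body presses on something with over 40 N, if the wrist force passes 120 N, or if a joint passes its speed limit or range.

## Robot

A 7-joint arm with a two-finger parallel gripper is mounted at the origin on the work surface. World frame = base frame: x ahead of the robot, y to its left, z up, the work surface at z = 0. Lengths are in m, angles in rad, forces in N, time in s.
With the tool pointing down it reaches from about 0.425 to 0.875 m from the base axis. Payload 4.7 kg.
Tool frame: the origin (TCP) lies between the finger pads; the fingertips stand 19 mm ahead of it and the grasp point (between the pads) is the TCP (tip_extent is the z of the fingertips in the tool frame, in m); z points along the fingers, y is the direction in which the jaws open and shut (so a half turn about z gives the same grasp; the last joint's range is limited). The gripper opens to 85 mm and grips with 20 to 120 N. Pads are 22 mm wide; open, the fingers measure 114 mm over their backs; the gripper's body (76 mm by 85 mm) begins 54 mm behind the grasp point. The pads swing forward as they close: fully open they stand 13 mm farther back than shut.
Start: joints at [1.254, 0.321, -0.07, 1.45, 0.023, 1.371, -0.057], TCP at [0.211, -0.615, 0.25] pointing down, gripper open.
Joint ranges: [-2.86, 2.86], [-0.3, 2.09], [-1.38, 1.24], [0.06, 2.45], [-1.56, 4.7], [0.09, 2.05], [-2.69, 2.69]. Speed limits (rad/s): [2.57, 2.57, 3.14, 3.14, 3.14, 3.14, 3.14].

## Interface

Orientations are given as a rotation vector (axis times angle).
In Python, from plant import state, snapshot, sign_off, tip_extent gives the robot as it stands. The module is installed in compiled form; this text tells all that it offers.
- The arm moves only by the tool apply_moves, never from a script. Its argument "commands" is a list of rows, each an object of numbers: "claw": the opening, from 0 (shut) to 1 (fully open); "tx", "ty", "tz": the shift along the tool's x, y, z in cm; "roll": the turn about the tool's z in degrees. In form: [{"claw": .., "tx": .., "ty": .., "tz": .., "roll": ..}, ...]. A call has 1 to 12 rows; each row is the pose to reach, as a shift and turn from the pose measured when the call began, along the tool's axes at that moment; what a row does not reach only later rows make up. A row lasts 1/10 s, in which the tool goes at most 50 mm and 8.59 degrees, less where a joint would pass 70% of its speed; a pose out of reach is approached as far as the arm can. A call with a gripper value outside its range is refused whole. The fingers move at their own pace and stop on an object; the grip force is fixed at half the most. Time passes only in rows, so rows that repeat a pose let the fingers close. It gives the time, the measured TCP pose, the force and the opening at its end, in the units of the state.
- state(): the state, without advancing time (a new reading comes with each control period).
- snapshot(name): name is "scene" or "top" or "wrist"; returns a dict with "img" (480x640x3 uint8, red, green, blue), "z_map" (480x640 float32, m along the optical axis (not along the pixel's ray), 0 where there is no reading), "fx", "fy", "cx", "cy" (pixels), "distortion" ([k1, k2, p1, p2, k3] as OpenCV has them; the pictures are not rectified), "extrinsics" (4x4, takes a point from camera to world coordinates). Camera axes: x right, y down, z forward; pixel columns grow to the right and rows downward; lengths in m; the calibration is good to about 2 mm. A picture is of the moment at which its call begins.
- sign_off(): hands the job in, once; it reports no verdict.
The state is a dict: "clock": time; "qpos": joint angles; "qvel": joint speeds; "joint_efforts": joint torques, N m; "eef_pos": TCP position; "eef_rot": TCP orientation; "ft_force": force on the tool from outside, world axes, zero at the start; "torque": the same for the moment, N m; "finger_gap": finger opening in m.
Only numpy, scipy, OpenCV 4.12 (cv2) and the standard library are available. Lean on these libraries where they do the work, as an engineer would, in place of code of your own. Each camera call takes 0.05 s, during which the arm holds its last target. There are 200 camera calls.

## Working session

There is one attempt and no reset: what is moved stays moved. The work goes in short steps, Python scripts to look and compute and a tool call to move; the robot and the scene stay as the last step left them, time stands still between calls to the robot, and variables do not carry over. Pictures are saved under pics/ and viewed, about 8 in all and at most 12, crops included, and the job is handed in when it is done.

Besides the shell and the picture viewer there is one more tool, called after "Call:" by a JSON object that holds its "api" and its "payload". apply_moves: Moves the arm, as the interface text tells. Its arguments: {"type":"object","properties":{"commands":{"type":"array","items":{"type":"object","properties":{"claw":{"type":"number"},"tx":{"type":"number"},"ty":{"type":"number"},"tz":{"type":"number"},"roll":{"type":"number"}}}}},"required":["commands"]}

```bash
mkdir -p pics
cat > h.py <<'E'
import numpy as np, cv2
from plant import state, snapshot, sign_off, tip_extent
from scipy.spatial.transform import Rotation as R
def snap(n,png=None):
    s=snapshot(n)
    if png: cv2.imwrite('pics/'+png,s['img'][:,:,::-1])
    return s
def cloud(s):
    z=s['z_map']; h,w=z.shape
    K=np.array([[s['fx'],0,s['cx']],[0,s['fy'],s['cy']],[0,0,1]])
    uv=np.stack(np.meshgrid(np.arange(w),np.arange(h)),-1).reshape(-1,1,2).astype(np.float64)
    n=cv2.undistortPoints(uv,K,np.array(s['distortion'],float)).reshape(h,w,2)
    p=np.dstack([n*z[...,None],z])
    E=np.array(s['extrinsics']); P=p@E[:3,:3].T+E[:3,3]
    P[z==0]=np.nan
    return P
E
python3 - <<'E'
from h import *
a=snap('scene','a.png'); b=snap('top','b.png')
np.savez('a.npz',P=cloud(a),img=a['img']); np.savez('b.npz',P=cloud(b),img=b['img'])
print(state(),tip_extent)
print(a['extrinsics'],b['extrinsics'])
E
```

```text
{'clock': 0.1, 'qpos': array([ 1.25413758,  0.32174968, -0.07007741,  1.45158295,  0.02258904,
        1.37081617, -0.05686696]), 'qvel': array([-0.00129373, -0.00357345, -0.00029529, -0.00317173, -0.00090595,
        0.00068443, -0.00073407]), 'joint_efforts': array([-3.31296005e-04, -4.94879580e+01, -3.84105155e-01, -3.15210629e+01,
        1.30563535e-02,  7.45065627e-03,  2.63873608e-05]), 'eef_pos': array([ 0.2108977 , -0.61434079,  0.24931724]), 'eef_rot': array([-3.09700978e+00, -5.16986095e-01,  5.92116940e-04]), 'ft_force': array([-0.37276468, -0.36302435,  0.64699198]), 'torque': array([ 0.00507111, -0.01844009,  0.02488271]), 'finger_gap': 0.08540411156561115} 0.019
[[-0.49356876  0.66735012 -0.55770395  1.11804033]
 [ 0.86950401  0.39248713 -0.29986102  0.29576209]
 [ 0.01877933 -0.63292785 -0.77398299  0.88232803]
 [ 0.          0.          0.          1.        ]] [[ 2.75094345e-02 -9.88597476e-01  1.48048170e-01  3.57834722e-01]
 [-9.99490893e-01 -2.95969538e-02 -1.19153418e-02 -2.66912637e-05]
 [ 1.61612517e-02 -1.47645013e-01 -9.88908370e-01  1.42373829e+00]
 [ 0.00000000e+00  0.00000000e+00  0.00000000e+00  1.00000000e+00]]
```

View pics/a.png

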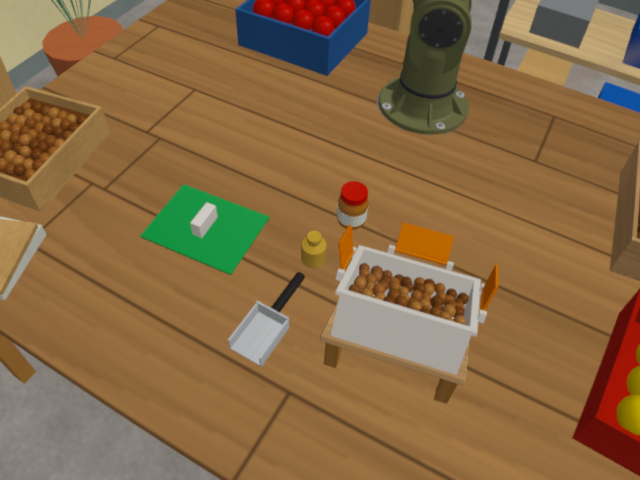

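View pics/b.png

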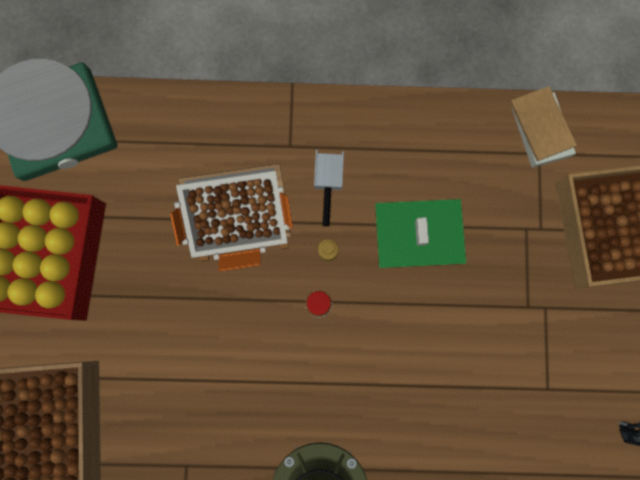

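The scene view shows the lid at about (205,228) with its handle at (204,220), and the tub at about (410,300). In the top view the lid is at (421,232) and the tub rim at about (232,212). All three flaps lean outwards.

```bash
cat > m.py <<'E'
from h import *
from scipy.optimize import minimize
for f in 'ab':
    d=np.load(f+'.npz'); P=d['P']; hsv=cv2.cvtColor(d['img'],cv2.COLOR_RGB2HSV).astype(int); H,S,V=hsv[...,0],hsv[...,1],hsv[...,2]
    x,y,z=P[...,0],P[...,1],P[...,2]
    reg=(x>.3)&(x<.8)&(y>-.5)&(y<-.05)
    g=reg&(H>45)&(H<85)&(S>100)&(z<.04)
    q=P[g]; r=cv2.minAreaRect((q[:,:2]*1000).astype(np.float32)); print(f,'lid',r,np.median(q[:,2]),np.median(q,0), (q[:,:2].max(0)+q[:,:2].min(0))/2)
    hd=reg&(S<60)&(V>120)&(z>.035)&(z<.07)&(y<-.15)
    q=P[hd]; 
    if len(q): t=q[q[:,2]>.046]; print('handle',len(t),cv2.minAreaRect((t[:,:2]*1000).astype(np.float32)),np.median(t[:,2]))
    w=(S<60)&(V>110)&(x>.35)&(x<.8)&(y>.0)&(y<.45)&(z>.06)
    q=P[w]; print('white',len(q),q.min(0),q.max(0))
    # rim: fit origin+yaw
    def frame(yaw): return (R.from_euler('z',yaw)*R.from_euler('y',-25,degrees=True)).as_matrix()
    def loc(p,q): return (q-p[:3])@frame(p[3])
    def cost(p):
        l=loc(p,q); dx=abs(l[:,0]);dy=abs(l[:,1])
        out=np.maximum(dx-81e-3,dy-106e-3); inn=np.maximum(dx-70e-3,dy-95e-3)
        drim=np.hypot(l[:,2],np.maximum(np.maximum(out,-inn),0))
        # outer walls / inner walls alternative
        dwall=np.where(l[:,2]<0,np.minimum(abs(out),abs(inn)),1)
        dwall=np.where(l[:,2]<-.02,np.maximum(0,out),dwall)  
        c=np.minimum(np.minimum(drim,dwall*1.5),.012)
        near=(abs(l[:,2])<.004)&(out<0)&(inn>0)
        return c.sum()-0.006*near.sum()
    best=None
    c0=np.median(q,0)
    for yaw in np.radians([-10,-5,0,5,10,15]):
      for dz in (0,.015,-.015):
        o=minimize(cost,[c0[0],c0[1],c0[2]+dz,yaw],method='Nelder-Mead',options=dict(initial_simplex=np.array([c0[0],c0[1],c0[2]+dz,yaw])+np.vstack([np.zeros(4),np.diag([.02,.02,.02,.1])]),maxiter=800))
        if best is None or o.fun<best.fun: best=o
    l=loc(best.x,q); m=(abs(l[:,2])<.004)
    print('tub',best.x[:3],np.degrees(best.x[3]),best.fun,m.sum(),np.percentile(l[m],[1,99],axis=0))
    p=best.x
    o=(H>3)&(H<20)&(S>190)&(V>120)&(np.linalg.norm(P-p[:3],axis=-1)<.2)
    l=loc(p,P[o])
    for nm,ax,sg,hh in (('near',0,-1,.085),('left',1,1,.11),('right',1,-1,.11)):
        k=(sg*l[:,ax]>hh-.02)&(l[:,2]>0.005)
        e=l[k]; u=sg*e[:,ax]-hh; v=e[:,2]-.009; far=np.hypot(u,v)>.02
        if far.sum(): print(nm,far.sum(),'angle',np.median(np.pi-np.arctan2(v,u)[far]), 'maxr',np.percentile(np.hypot(u,v),98))
    for nm,mask in (('jar',((H<6)|(H>174))&(S>180)&(z>.06)&(y<.1)&(x<.7)),('weight',(H>18)&(H<30)&(S>120)&(z>.03)&(y>-.12)&(y<.1)&(x>.3)&(x<.7))):
        print(nm,mask.sum(),np.nanmedian(P[mask],0) if mask.any() else '')
E
python3 m.py
```

```text
a lid ((592.915771484375, -225.06591796875), (169.99435424804688, 215.53317260742188), 5.258478164672852) 0.015112021716369939 [ 0.60683137 -0.20598033  0.01511202] [ 0.59446768 -0.22641676]
handle 296 ((598.4867553710938, -221.0944061279297), (62.30956268310547, 24.817501068115234), 4.656648635864258) 0.05068426076444171
white 9963 [0.51000255 0.08777882 0.0614557 ] [0.72504816 0.32497627 0.17686756]Traceback (most recent call last):
  File "m.py", line 34, in <module>
    print('tub',best.x[:3],np.degrees(best.x[3]),best.fun,m.sum(),np.percentile(l[m],[1,99],axis=0))
                                                                  ~~~~~~~~~~~~~^^^^^^^^^^^^^^^^^^^^
    return _quantile_unchecked(
        a, q, axis, out, overwrite_input, method, keepdims, weights)
    return _ureduce(a,
                    func=_quantile_ureduce_func,
    ...<5 lines>...
                    overwrite_input=overwrite_input,
                    method=method)
    r = func(a, **kwargs)
    result = _quantile(arr,
                       quantiles=q,
    ...<2 lines>...
                       out=out,
                       weights=wgt)
    slices_having_nans = np.isnan(arr[-1, ...])
                                  ~~~^^^^^^^^^
IndexError: index -1 is out of bounds for axis 0 with size 0
```

```bash
cat > e.py <<'E'
s=open('m.py').read()
i=s.index("    best=None"); j=s.index("    l=loc(best.x,q)")
new='''    from types import SimpleNamespace as NS
    best=NS(fun=1)
    for yaw in np.radians(np.arange(-15,15.1,.5)):
        A=frame(yaw); h=q@A; hz=h[:,2]
        for zz in np.arange(.115,.165,.002):
            # plane through height zz at xy centre of the top points
            pass
        hist,ed=np.histogram(hz,bins=np.arange(hz.min(),hz.max()+.002,.002))
        top=np.where(hist>0.25*hist.max())[0][-1]; m=abs(hz-(ed[top]-.001))<.005
        ht=np.median(hz[m]); m=abs(hz-ht)<.003; t=h[m]
        c=(np.percentile(t[:,:2],1,axis=0)+np.percentile(t[:,:2],99,axis=0))/2
        def ring(c):
            dx=abs(t[:,0]-c[0]);dy=abs(t[:,1]-c[1])
            out=np.maximum(dx-81e-3,dy-106e-3); inn=np.maximum(dx-70e-3,dy-95e-3)
            return np.minimum(np.maximum(np.maximum(out,-inn),0),.01).sum()-.01*len(t)
        o=minimize(ring,c,method='Nelder-Mead',options=dict(initial_simplex=c+np.array([[0,0],[.008,0],[0,.008]])))
        if o.fun<best.fun: best=NS(fun=o.fun,x=np.r_[A@np.r_[o.x,ht],yaw])
'''
open('m.py','w').write(s[:i]+new+s[j:])
E
python3 e.py; python3 m.py
```

```text
a lid ((592.915771484375, -225.06591796875), (169.99435424804688, 215.53317260742188), 5.258478164672852) 0.015112021716369939 [ 0.60683137 -0.20598033  0.01511202] [ 0.59446768 -0.22641676]
handle 296 ((598.4867553710938, -221.0944061279297), (62.30956268310547, 24.817501068115234), 4.656648635864258) 0.05068426076444171
white 9963 [0.51000255 0.08777882 0.0614557 ] [0.72504816 0.32497627 0.17686756]
tub [0.60562947 0.20486111 0.13953317] 10.5 -21.398677028418714 2345 [[-0.08234613 -0.10641315 -0.003852  ]
 [ 0.08189903  0.10681496  0.00303578]]
near 914 angle 1.9244191697798576 maxr 0.047967463384714026
left 144 angle 1.684541366234477 maxr 0.04981803530615088
right 288 angle 1.7643409331603785 maxr 0.048979805402753984
jar 2865 [-0.03267931 -0.3439119   0.10691703]
weight 559 [0.55725505 0.00149057 0.04703469]
b lid ((600.113037109375, -223.2491455078125), (160.8492889404297, 211.22500610351562), 4.562462329864502) 0.016107236131809977 [ 0.59562741 -0.21761066  0.01610724] [ 0.59933093 -0.22219607]
handle 247 ((596.9119262695312, -220.50222778320312), (59.484771728515625, 22.709091186523438), 3.933006525039673) 0.0516822604505669
white 2642 [0.50920389 0.08458123 0.06003929] [0.72199812 0.3347617  0.17935383]
tub [0.60390853 0.20521196 0.14033665] 10.5 -12.856124675106647 1527 [[-0.08109033 -0.1053089  -0.0038713 ]
 [ 0.08091469  0.10546421  0.00379864]]
near 374 angle 1.9028497932858235 maxr 0.04870610614622145
left 60 angle 1.6930487739381834 maxr 0.05199570608964212
right 151 angle 1.766422324854736 maxr 0.05094908563370723
jar 434 [0.4218576  0.01466982 0.08490593]
weight 334 [ 0.54494181 -0.00275361  0.04860567]
```

```bash
cat >> h.py <<'E'
YAW=np.radians(10.5); T0=np.array([.6047,.205,.140]); TR=(R.from_euler('z',YAW)*R.from_euler('y',-25,degrees=True)).as_matrix()
def tubw(*l): return T0+TR@np.array(l)
def rel(targets,cur=None):
    """targets: (xyz, yaw_deg) list -> rows of tx,ty,tz (cm), roll (deg) from the present pose"""
    s=state(); M=R.from_rotvec(s['eef_rot']).as_matrix(); p=s['eef_pos']
    y0=np.degrees(np.arctan2(M[1,0],M[0,0]))
    print('now',p.round(4),'yaw',y0.round(2),'tilt',np.degrees(np.arccos(-M[2,2])).round(2),'gap',round(s['finger_gap'],4),'F',s['ft_force'].round(1),'t',s['clock'])
    for x,yaw in targets: print((M.T@(np.array(x)-p)*100).round(2),'roll',round(-(yaw-y0),1), 'xyz',np.round(x,4))
E
python3 - <<'E'
from h import *
rel([((.598,-.221,.25),4.3),((.598,-.221,.10),4.3),((.598,-.221,.042),4.3)])
E
```

```text
now [ 0.2109 -0.6143  0.2493] yaw 18.95 tilt 0.1 gap 0.0854 F [-0.4 -0.4  0.6] t 0.1
[ 4.939e+01 -2.463e+01 -3.000e-02] roll 14.7 xyz [ 0.598 -0.221  0.25 ]
[ 49.39 -24.6   14.97] roll 14.7 xyz [ 0.598 -0.221  0.1  ]
[ 49.39 -24.59  20.77] roll 14.7 xyz [ 0.598 -0.221  0.042]
```

Call:
{"api": "apply_moves", "payload": {"commands": [{"claw": 1, "tx": 49.4, "ty": -24.6, "tz": 5, "roll": 14.7}, {"claw": 1, "tx": 49.4, "ty": -24.6, "tz": 5, "roll": 14.7}, {"claw": 1, "tx": 49.4, "ty": -24.6, "tz": 5, "roll": 14.7}, {"claw": 1, "tx": 49.4, "ty": -24.6, "tz": 5, "roll": 14.7}, {"claw": 1, "tx": 49.4, "ty": -24.6, "tz": 5, "roll": 14.7}, {"claw": 1, "tx": 49.4, "ty": -24.6, "tz": 5, "roll": 14.7}, {"claw": 1, "tx": 49.4, "ty": -24.6, "tz": 5, "roll": 14.7}, {"claw": 1, "tx": 49.4, "ty": -24.6, "tz": 5, "roll": 14.7}, {"claw": 1, "tx": 49.4, "ty": -24.6, "tz": 5, "roll": 14.7}, {"claw": 1, "tx": 49.4, "ty": -24.6, "tz": 5, "roll": 14.7}, {"claw": 1, "tx": 49.4, "ty": -24.6, "tz": 5, "roll": 14.7}, {"claw": 1, "tx": 49.4, "ty": -24.6, "tz": 5, "roll": 14.7}]}}

```text
clock: 1.3
eef_pos: [0.6021, -0.212, 0.1985]
eef_rot: [-3.131, -0.134, -0.001]
ft_force: [0.1, 1.4, 0.2]
finger_gap: 0.0856
```

Run:
```python
from h import *
rel([((.598,-.221,.10),4.3),((.598,-.221,.042),4.3)])
```

```text
now [ 0.6021 -0.212   0.1985] yaw 4.9 tilt 0.44 gap 0.0856 F [0.1 1.4 0.2] t 1.3
[-0.5   0.94  9.84] roll 0.6 xyz [ 0.598 -0.221  0.1  ]
[-0.51  0.98 15.64] roll 0.6 xyz [ 0.598 -0.221  0.042]
```

Call:
{"api": "apply_moves", "payload": {"commands": [{"claw": 1, "tx": -0.5, "ty": 0.95, "tz": 4, "roll": 0.6}, {"claw": 1, "tx": -0.5, "ty": 0.95, "tz": 6, "roll": 0.6}, {"claw": 1, "tx": -0.5, "ty": 0.95, "tz": 6, "roll": 0.6}, {"claw": 1, "tx": -0.5, "ty": 0.95, "tz": 6, "roll": 0.6}, {"claw": 1, "tx": -0.5, "ty": 0.95, "tz": 6, "roll": 0.6}]}}

```text
clock: 1.8
eef_pos: [0.5989, -0.222, 0.1402]
eef_rot: [-3.133, -0.117, -0.005]
ft_force: [0.3, 0.4, 0.1]
finger_gap: 0.0855
```

Run:
```python
from h import *
w=snap('wrist','w.png'); P=cloud(w); hsv=cv2.cvtColor(w['img'],cv2.COLOR_RGB2HSV).astype(int);H,S,V=hsv[...,0],hsv[...,1],hsv[...,2]
z=P[...,2]; x=P[...,0];y=P[...,1]
m=(S<60)&(V>110)&(z>.044)&(z<.06)&(abs(x-.6)<.06)&(abs(y+.22)<.05)
t=P[m]; print(len(t), cv2.minAreaRect((t[:,:2]*1000).astype(np.float32)) if len(t) else '',np.median(t[:,2]))
g=(H>45)&(H<85)&(S>100)&(z<.03); q=P[g]; print(len(q),cv2.minAreaRect((q[:,:2]*1000).astype(np.float32)),np.median(q[:,2]))
rel([((.598,-.221,.042),4.3)])
```

```text
3913 ((597.1043090820312, -220.7032928466797), (60.124671936035156, 22.00790786743164), 4.414834022521973) 0.053197306710220604
63230 ((596.9083862304688, -220.6061553955078), (155.08169555664062, 218.97303771972656), 4.476656436920166) 0.017316564679076954
now [ 0.5989 -0.2219  0.1403] yaw 4.29 tilt 0.41 gap 0.0853 F [-0.1 -0.   0.3] t 1.85
[-0.12 -0.04  9.83] roll -0.0 xyz [ 0.598 -0.221  0.042]
```

View pics/w.png

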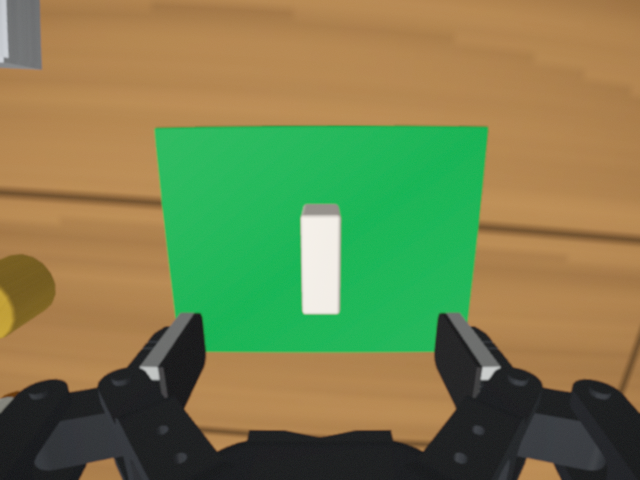

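The wrist view shows the handle at about (320,260), centred between the open fingers, so I go down and grip.

Call:
{"api": "apply_moves", "payload": {"commands": [{"claw": 1, "tx": -0.2, "ty": -0.1, "tz": 4, "roll": 0}, {"claw": 1, "tx": -0.2, "ty": -0.1, "tz": 7, "roll": 0}, {"claw": 1, "tx": -0.2, "ty": -0.1, "tz": 9, "roll": 0}, {"claw": 1, "tx": -0.2, "ty": -0.1, "tz": 9.8, "roll": 0}, {"claw": 1, "tx": -0.2, "ty": -0.1, "tz": 9.8, "roll": 0}, {"claw": 1, "tx": -0.2, "ty": -0.1, "tz": 9.8, "roll": 0}, {"claw": 0, "tx": -0.2, "ty": -0.1, "tz": 9.8, "roll": 0}, {"claw": 0, "tx": -0.2, "ty": -0.1, "tz": 9.8, "roll": 0}, {"claw": 0, "tx": -0.2, "ty": -0.1, "tz": 9.8, "roll": 0}, {"claw": 0, "tx": -0.2, "ty": -0.1, "tz": 9.8, "roll": 0}, {"claw": 0, "tx": -0.2, "ty": -0.1, "tz": 9.8, "roll": 0}, {"claw": 0, "tx": -0.2, "ty": -0.1, "tz": 9.8, "roll": 0}]}}

```text
clock: 3.05
eef_pos: [0.5977, -0.2207, 0.0429]
eef_rot: [-3.134, -0.117, -0.007]
ft_force: [0.2, 0.3, 2.1]
finger_gap: 0.0211
```

Run:
```python
from h import *
rel([((.598,-.221,.26),4.3)])
```

```text
now [ 0.5977 -0.2207  0.0429] yaw 4.29 tilt 0.42 gap 0.0211 F [0.2 0.3 2.1] t 3.05
[  0.13  -0.09 -21.71] roll -0.0 xyz [ 0.598 -0.221  0.26 ]
```

Call:
{"api": "apply_moves", "payload": {"commands": [{"claw": 0, "tx": 0.1, "ty": -0.1, "tz": -2, "roll": 0}, {"claw": 0, "tx": 0.1, "ty": -0.1, "tz": -5, "roll": 0}, {"claw": 0, "tx": 0.1, "ty": -0.1, "tz": -9, "roll": 0}, {"claw": 0, "tx": 0.1, "ty": -0.1, "tz": -13, "roll": 0}, {"claw": 0, "tx": 0.1, "ty": -0.1, "tz": -17, "roll": 0}, {"claw": 0, "tx": 0.1, "ty": -0.1, "tz": -21, "roll": 0}, {"claw": 0, "tx": 0.1, "ty": -0.1, "tz": -24, "roll": 0}, {"claw": 0, "tx": 0.1, "ty": -0.1, "tz": -25.5, "roll": 0}, {"claw": 0, "tx": 0.1, "ty": -0.1, "tz": -25.5, "roll": 0}]}}

```text
clock: 3.95
eef_pos: [0.5982, -0.2212, 0.2994]
eef_rot: [-3.135, -0.118, -0.011]
ft_force: [0.0, 0.2, -2.9]
finger_gap: 0.021
```

Run:
```python
from h import *
hx=np.array([np.cos(YAW),np.sin(YAW),0])
rel([(np.r_[(T0-.0013*hx)[:2],.30],10.5),(np.r_[(T0-.0013*hx)[:2],.23],10.5)])
```

```text
now [ 0.5982 -0.2212  0.2994] yaw 4.3 tilt 0.49 gap 0.021 F [ 0.   0.2 -2.9] t 3.95
[  3.71 -42.43   0.15] roll -6.2 xyz [0.6034 0.2048 0.3   ]
[  3.66 -42.4    7.15] roll -6.2 xyz [0.6034 0.2048 0.23  ]
```

Call:
{"api": "apply_moves", "payload": {"commands": [{"claw": 0, "tx": 0.2, "ty": -2, "tz": 0.1, "roll": -0.4}, {"claw": 0, "tx": 0.6, "ty": -6, "tz": 0.1, "roll": -1}, {"claw": 0, "tx": 1.0, "ty": -10.5, "tz": 0.1, "roll": -1.6}, {"claw": 0, "tx": 1.4, "ty": -15, "tz": 0.1, "roll": -2.2}, {"claw": 0, "tx": 1.8, "ty": -19.5, "tz": 0.1, "roll": -3}, {"claw": 0, "tx": 2.2, "ty": -24, "tz": 0.1, "roll": -4}, {"claw": 0, "tx": 2.6, "ty": -28.5, "tz": 0.1, "roll": -5}, {"claw": 0, "tx": 2.9, "ty": -33, "tz": 0.1, "roll": -5.5}, {"claw": 0, "tx": 3.3, "ty": -37.5, "tz": 0.1, "roll": -6}, {"claw": 0, "tx": 3.6, "ty": -41, "tz": 0.1, "roll": -6.2}, {"claw": 0, "tx": 3.7, "ty": -42.4, "tz": 0.1, "roll": -6.2}, {"claw": 0, "tx": 3.7, "ty": -42.4, "tz": 0.1, "roll": -6.2}]}}

```text
clock: 5.15
eef_pos: [0.6011, 0.2081, 0.2981]
eef_rot: [-3.122, -0.297, -0.005]
ft_force: [0.3, 0.8, -2.4]
finger_gap: 0.021
```

```bash
cat > tub.py <<'E'
from h import *
def lidpose(png=None):
    for n in ('scene','top'):
        w=snap(n,png and n+png); P=cloud(w); hsv=cv2.cvtColor(w['img'],cv2.COLOR_RGB2HSV).astype(int);H,S=hsv[...,0],hsv[...,1]
        g=(H>45)&(H<85)&(S>100)&(np.linalg.norm(P-T0,axis=-1)<.3); q=P[g]
        m=np.ones(len(q),bool); c=np.median(q,0)
        for _ in range(8):
            c=q[m].mean(0); nrm=np.linalg.svd(q[m]-c,full_matrices=False)[2][2]; nrm*=np.sign(nrm[2]); m=abs((q-c)@nrm)<.003
        l=(q[m]-T0)@TR; r=cv2.minAreaRect((l[:,:2]*1000).astype(np.float32)); nt=nrm@TR
        print(n,len(q),m.sum(),'pitch vs tub deg',np.degrees(np.arctan2(nt[0],nt[2])).round(2),'roll',np.degrees(np.arctan2(nt[1],nt[2])).round(2),'flange-top plane z at centre mm',((c-T0)@nrm/nt[2]*1000).round(1),'rect',np.round(r[0],1),np.round(r[1],1),round(r[2],1),'ext',np.percentile(l[:,:2]*1000,[.5,99.5],axis=0).round(1).tolist())
E
python3 - <<'E'
from tub import *
lidpose('1.png')
hx=np.array([np.cos(YAW),np.sin(YAW),0])
rel([(np.r_[(T0-.0013*hx)[:2],.25],10.5),(np.r_[(T0-.0013*hx)[:2],.21],10.5)])
E
```

```text
scene 10459 10252 pitch vs tub deg 25.03 roll -0.11 flange-top plane z at centre mm 143.9 rect [52.1  4.2] [145.6 205.5] 0.6 ext [[-16.0, -97.5], [123.2, 105.7]]
top 2876 2312 pitch vs tub deg 25.01 roll -0.05 flange-top plane z at centre mm 145.2 rect [52.8  1.2] [141.1 205. ] 0.1 ext [[-16.5, -100.2], [122.8, 102.9]]
now [0.6031 0.2029 0.2988] yaw 10.45 tilt 0.31 gap 0.021 F [ 0.1 -0.6 -1.9] t 5.25
[ 0.05 -0.17  4.88] roll -0.0 xyz [0.6034 0.2048 0.25  ]
[ 0.03 -0.16  8.88] roll -0.0 xyz [0.6034 0.2048 0.21  ]
```

View pics/scene1.png

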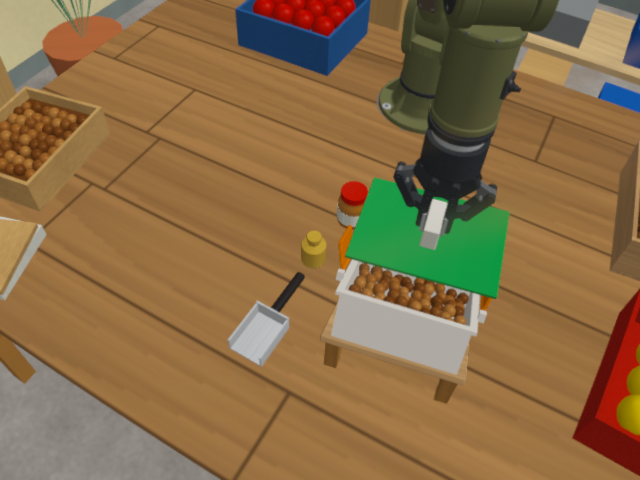

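The lid hangs level over the tub at about (430,230) in the scene view, square to it. The tool can't tilt, so I'll rest the lid's far edge on the far rim and let the lid pivot in the jaws on the way down.

```bash
cat > path.py <<'E'
from h import *
def G(phi,cx):
    f=np.radians(phi); a,b=-.0773,.033
    return tubw(cx+a*np.cos(f)+b*np.sin(f),0,-a*np.sin(f)+b*np.cos(f))
E
python3 - <<'E'
from path import *
g=G(25,.079)
rel([(g+[0,0,.04],10.5),(g+[0,0,.006],10.5)]+[(G(p,.078+.001*p/25),10.5) for p in (25,20,15,10,5,0)])
E
```

```text
now [0.6031 0.2029 0.2988] yaw 10.45 tilt 0.31 gap 0.021 F [ 0.1 -0.6 -1.9] t 5.25
[-0.4  -0.17  5.24] roll -0.0 xyz [0.5991 0.204  0.2464]
[-0.41 -0.16  8.64] roll -0.0 xyz [0.5991 0.204  0.2124]
[-0.42 -0.16  9.24] roll -0.0 xyz [0.5991 0.204  0.2064]
[-0.7  -0.16  9.94] roll -0.0 xyz [0.5964 0.2035 0.1994]
[-0.92 -0.16 10.65] roll -0.0 xyz [0.5943 0.2031 0.1923]
[-1.07 -0.16 11.38] roll -0.0 xyz [0.5928 0.2028 0.185 ]
[-1.17 -0.16 12.12] roll -0.0 xyz [0.5919 0.2026 0.1776]
[-1.2  -0.16 12.86] roll -0.0 xyz [0.5916 0.2026 0.1702]
```

Call:
{"api": "apply_moves", "payload": {"commands": [{"claw": 0, "tx": -0.2, "ty": -0.15, "tz": 2, "roll": 0}, {"claw": 0, "tx": -0.4, "ty": -0.15, "tz": 4.5, "roll": 0}, {"claw": 0, "tx": -0.4, "ty": -0.15, "tz": 7, "roll": 0}, {"claw": 0, "tx": -0.4, "ty": -0.15, "tz": 8.2, "roll": 0}, {"claw": 0, "tx": -0.4, "ty": -0.15, "tz": 8.6, "roll": 0}, {"claw": 0, "tx": -0.4, "ty": -0.15, "tz": 8.6, "roll": 0}, {"claw": 0, "tx": -0.4, "ty": -0.15, "tz": 8.6, "roll": 0}]}}

```text
clock: 5.95
eef_pos: [0.6, 0.2037, 0.2141]
eef_rot: [-3.126, -0.285, -0.011]
ft_force: [-0.8, 0.3, -3.3]
finger_gap: 0.0211
```

Run:
```python
from path import *
from tub import lidpose
lidpose()
g=G(25,.079)
rel([(G(p,.078+.001*p/25),10.5) for p in (25,20,15,10,5,0)])
```

```text
scene 8974 8693 pitch vs tub deg 24.74 roll 0.01 flange-top plane z at centre mm 51.2 rect [15.1  0. ] [205.9 146. ] 89.7 ext [[-53.1, -101.7], [86.3, 101.4]]
top 2512 1924 pitch vs tub deg 24.62 roll -0.01 flange-top plane z at centre mm 52.4 rect [15.1  1.1] [140.1 204.3] 0.5 ext [[-53.7, -100.4], [85.0, 102.1]]
now [0.5999 0.2041 0.2142] yaw 10.45 tilt 0.44 gap 0.021 F [-0.3  0.7 -1.4] t 6.05
[-0.09  0.    0.78] roll -0.1 xyz [0.5991 0.204  0.2064]
[-0.37  0.    1.48] roll -0.1 xyz [0.5964 0.2035 0.1994]
[-0.59  0.01  2.19] roll -0.1 xyz [0.5943 0.2031 0.1923]
[-0.75  0.01  2.92] roll -0.1 xyz [0.5928 0.2028 0.185 ]
[-0.85  0.01  3.66] roll -0.1 xyz [0.5919 0.2026 0.1776]
[-0.88  0.01  4.4 ] roll -0.1 xyz [0.5916 0.2026 0.1702]
```

Call:
{"api": "apply_moves", "payload": {"commands": [{"claw": 0, "tx": -0.1, "ty": 0, "tz": 0.4, "roll": -0.1}, {"claw": 0, "tx": -0.1, "ty": 0, "tz": 0.8, "roll": -0.1}, {"claw": 0, "tx": -0.2, "ty": 0, "tz": 1.15, "roll": -0.1}, {"claw": 0, "tx": -0.35, "ty": 0, "tz": 1.5, "roll": -0.1}, {"claw": 0, "tx": -0.5, "ty": 0, "tz": 1.85, "roll": -0.1}, {"claw": 0, "tx": -0.6, "ty": 0, "tz": 2.2, "roll": -0.1}, {"claw": 0, "tx": -0.6, "ty": 0, "tz": 2.2, "roll": -0.1}]}}

```text
clock: 6.75
eef_pos: [0.5951, 0.2035, 0.1937]
eef_rot: [-3.125, -0.289, -0.017]
ft_force: [-0.4, -0.8, 4.3]
finger_gap: 0.0209
```

Run:
```python
from path import *
from tub import lidpose
lidpose('2.png')
rel([(G(p,.078+.001*p/25),10.5) for p in (15,10,5,0)])
```

```text
scene 7981 7764 pitch vs tub deg 15.75 roll -0.03 flange-top plane z at centre mm 28.3 rect [6.9 0.3] [154.3 205.5] 0.2 ext [[-65.6, -100.9], [82.0, 102.0]]
top 2509 1858 pitch vs tub deg 15.79 roll 0.07 flange-top plane z at centre mm 29.3 rect [6.7 1.5] [149.4 204. ] 0.3 ext [[-67.0, -100.1], [80.6, 102.7]]
now [0.595  0.2035 0.1937] yaw 10.56 tilt 0.61 gap 0.0211 F [-1.5  0.3  5.5] t 6.85
[-0.09  0.02  0.14] roll 0.1 xyz [0.5943 0.2031 0.1923]
[-0.25  0.03  0.87] roll 0.1 xyz [0.5928 0.2028 0.185 ]
[-0.34  0.03  1.6 ] roll 0.1 xyz [0.5919 0.2026 0.1776]
[-0.38  0.03  2.34] roll 0.1 xyz [0.5916 0.2026 0.1702]
```

View pics/scene2.png

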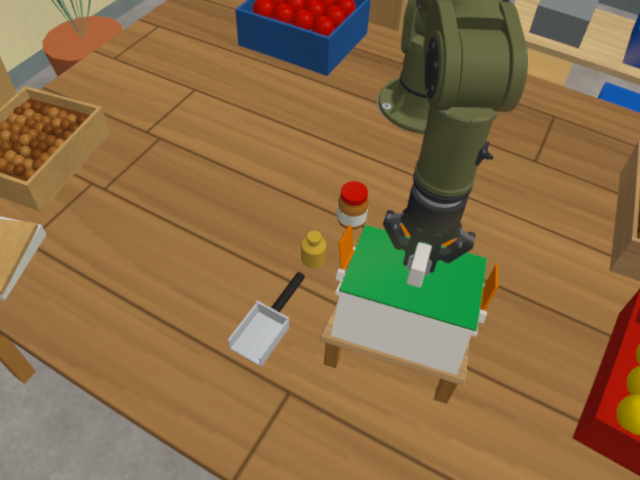

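The lid is pivoting as planned: pitch 15.8°, far edge on the far rim near (470,300), between the side flaps. I continue.

Call:
{"api": "apply_moves", "payload": {"commands": [{"claw": 0, "tx": -0.1, "ty": 0, "tz": 0.3, "roll": 0.1}, {"claw": 0, "tx": -0.2, "ty": 0, "tz": 0.65, "roll": 0.1}, {"claw": 0, "tx": -0.25, "ty": 0, "tz": 1.0, "roll": 0.1}, {"claw": 0, "tx": -0.3, "ty": 0, "tz": 1.35, "roll": 0.1}, {"claw": 0, "tx": -0.35, "ty": 0, "tz": 1.7, "roll": 0.1}, {"claw": 0, "tx": -0.35, "ty": 0, "tz": 2.0, "roll": 0.1}, {"claw": 0, "tx": -0.38, "ty": 0, "tz": 2.3, "roll": 0.1}, {"claw": 0, "tx": -0.38, "ty": 0, "tz": 2.3, "roll": 0.1}]}}

```text
clock: 7.65
eef_pos: [0.5922, 0.203, 0.1714]
eef_rot: [-3.126, -0.287, -0.019]
ft_force: [-0.6, -0.4, 4.7]
finger_gap: 0.0211
```

Run:
```python
from path import *
from tub import lidpose
lidpose()
rel([(G(0,.078),10.5)])
```

```text
scene 6119 5990 pitch vs tub deg 0.92 roll -0.11 flange-top plane z at centre mm 6.8 rect [3.1 0.7] [204.4 160. ] 89.9 ext [[-72.6, -100.4], [81.4, 101.7]]
top 2349 1748 pitch vs tub deg 0.69 roll -0.15 flange-top plane z at centre mm 7.8 rect [3.4 1.2] [153.6 202.9] 0.2 ext [[-72.0, -99.8], [79.4, 101.5]]
now [0.5922 0.203  0.1714] yaw 10.47 tilt 0.72 gap 0.0213 F [-0.6 -1.1  3.9] t 7.75
[-0.07  0.03  0.12] roll -0.0 xyz [0.5916 0.2026 0.1702]
```

Call:
{"api": "apply_moves", "payload": {"commands": [{"claw": 0, "tx": -0.2, "ty": 0, "tz": 0.2, "roll": 0}, {"claw": 0, "tx": -0.2, "ty": 0, "tz": 0.4, "roll": 0}, {"claw": 0, "tx": -0.2, "ty": 0, "tz": 0.4, "roll": 0}, {"claw": 0, "tx": -0.2, "ty": 0, "tz": 0.4, "roll": 0}]}}

```text
clock: 8.15
eef_pos: [0.5918, 0.203, 0.1699]
eef_rot: [-3.125, -0.286, -0.026]
ft_force: [-2.6, -1.3, 11.6]
finger_gap: 0.0209
```

Run:
```python
from path import *
from tub import lidpose
lidpose()
rel([(G(0,.078),10.5)])
```

```text
scene 5992 5869 pitch vs tub deg 0.09 roll -0.16 flange-top plane z at centre mm 5.6 rect [2.6 0.9] [159.2 204. ] 0.3 ext [[-73.2, -100.0], [80.8, 101.7]]
top 2315 1719 pitch vs tub deg 0.01 roll 0.17 flange-top plane z at centre mm 6.4 rect [2.4 1. ] [202.3 153.7] 90.0 ext [[-73.2, -100.0], [78.3, 101.4]]
now [0.5918 0.203  0.1699] yaw 10.45 tilt 0.97 gap 0.0214 F [-3.1 -1.9 11. ] t 8.25
[-0.02  0.04 -0.03] roll -0.0 xyz [0.5916 0.2026 0.1702]
```

Call:
{"api": "apply_moves", "payload": {"commands": [{"claw": 0, "tx": 0, "ty": 0, "tz": 0.1, "roll": 0}, {"claw": 0.5, "tx": 0, "ty": 0, "tz": 0, "roll": 0}, {"claw": 0.7, "tx": 0, "ty": 0, "tz": 0, "roll": 0}, {"claw": 0.7, "tx": 0, "ty": 0, "tz": 0, "roll": 0}, {"claw": 0.7, "tx": 0, "ty": 0, "tz": 0, "roll": 0}, {"claw": 0.7, "tx": 0, "ty": 0, "tz": -1, "roll": 0}, {"claw": 0.7, "tx": 0, "ty": 0, "tz": -3, "roll": 0}, {"claw": 0.7, "tx": 0, "ty": 0, "tz": -6, "roll": 0}, {"claw": 0.7, "tx": 0, "ty": 0, "tz": -10, "roll": 0}, {"claw": 0.5, "tx": 0, "ty": 0, "tz": -13, "roll": 0}, {"claw": 0, "tx": 0, "ty": 0, "tz": -13, "roll": 0}]}}

```text
clock: 9.35
eef_pos: [0.5915, 0.2038, 0.3062]
eef_rot: [-3.123, -0.286, -0.04]
ft_force: [0.3, -0.2, 1.1]
finger_gap: 0.0316
```

```bash
cat > fl.py <<'E'
from h import *
def flaps():
  for n in ('scene','top'):
    s=snap(n); P=cloud(s); hsv=cv2.cvtColor(s['img'],cv2.COLOR_RGB2HSV).astype(int); H,S,V=hsv[...,0],hsv[...,1],hsv[...,2]
    o=(H>3)&(H<20)&(S>190)&(V>100)&(np.linalg.norm(P-T0,axis=-1)<.22); l=(P[o]-T0)@TR
    for nm,ax,sg,hh,w in (('near',0,-1,.085,.05),('left',1,1,.11,.04),('right',1,-1,.11,.04)):
        u=sg*l[:,ax]-hh; v=l[:,2]-.009; r=np.hypot(u,v); k=(r>.02)&(r<.056)&(abs(l[:,1-ax])<w)&(v>-.03)
        if k.sum(): print(n,nm,k.sum(),'angle',np.median(np.pi-np.arctan2(v,u)[k]).round(3)%6.2832,'edge',np.percentile(r[k],97).round(4),'z mm',np.percentile(l[k][:,2]*1000,[5,50,95]).round(1))
E
python3 - <<'E'
from tub import *; from fl import flaps
lidpose(); flaps()
rel([])
E
```

```text
scene 6284 6203 pitch vs tub deg 0.02 roll -0.13 flange-top plane z at centre mm 5.6 rect [1.4 0.8] [205.5 161.2] 89.5 ext [[-74.5, -99.9], [80.5, 101.8]]
top 2478 210 pitch vs tub deg 13.45 roll -84.75 flange-top plane z at centre mm 670.2 rect [ 23.4 -56.8] [193.8  22.9] 7.4 ext [[-72.9, -65.0], [114.0, -34.6]]
scene near 880 angle 1.912 edge 0.0472 z mm [29.3 41.2 52.6]
scene left 282 angle 1.638 edge 0.0487 z mm [30.3 46.4 57.2]
scene right 283 angle 1.779 edge 0.0483 z mm [30.4 45.  55.5]
top left 41 angle 1.685 edge 0.0522 z mm [51.8 56.9 60.5]
top right 153 angle 1.753 edge 0.0525 z mm [31.3 50.8 59.7]
now [0.5892 0.2021 0.2988] yaw 10.45 tilt 0.86 gap 0.0017 F [-0.  -1.5 -0.7] t 9.55
```

Lid is home and released: pitch 0°, flange plane at 6 mm. Now the flaps, near one first.

```bash
cat > fp.py <<'E'
from h import *
def near(b,r=.036):   # b: world plate elevation deg, returns TCP
    H0=tubw(-.085,0,.009); hx=np.array([np.cos(YAW),np.sin(YAW),0]); b=np.radians(b)
    s=r*np.cos(b)-.0025*np.sin(b)-.011; h=r*np.sin(b)+.0025*np.cos(b)
    return H0+hx*s+np.array([0,0,h+.019])
def side(a,sg,r=.036,half=.012,x0=0):
    a=np.radians(a); y=.110-r*np.cos(a)+.0025*np.sin(a)+half; z=.009+r*np.sin(a)+.0025*np.cos(a)+.0046
    return tubw(x0,sg*y,z)+np.array([0,0,.019])
E
python3 - <<'E'
from fp import *
hx=np.array([np.cos(YAW),np.sin(YAW),0])
st=near(90)-hx*.055
rel([(np.r_[st[:2],.26],10.5),(st,10.5)]+[(near(b),10.5) for b in (90,75,60,45,35,25)]+[(near(25)+[0,0,-.004],10.5)])
E
```

```text
now [0.5892 0.2021 0.2988] yaw 10.45 tilt 0.86 gap 0.0017 F [-0.  -1.5 -0.7] t 9.55
[-1.341e+01  1.000e-02  3.680e+00] roll -0.0 xyz [0.4579 0.1778 0.26  ]
[-13.55   0.02  12.96] roll -0.0 xyz [0.4579 0.1778 0.1672]
[-8.05  0.02 13.04] roll -0.0 xyz [0.5119 0.1878 0.1672]
[-7.11  0.02 13.11] roll -0.0 xyz [0.5212 0.1895 0.1667]
[-6.23  0.02 13.43] roll -0.0 xyz [0.53   0.1911 0.1637]
[-5.45  0.02 13.96] roll -0.0 xyz [0.5377 0.1926 0.1585]
[-5.02  0.02 14.42] roll -0.0 xyz [0.542  0.1934 0.1539]
[-4.67  0.02 14.95] roll -0.0 xyz [0.5454 0.194  0.1487]
[-4.68  0.02 15.35] roll -0.0 xyz [0.5454 0.194  0.1447]
```

Call:
{"api": "apply_moves", "payload": {"commands": [{"claw": 0, "tx": -4.5, "ty": 0, "tz": 0, "roll": 0}, {"claw": 0, "tx": -9, "ty": 0, "tz": 1, "roll": 0}, {"claw": 0, "tx": -13.5, "ty": 0, "tz": 3, "roll": 0}, {"claw": 0, "tx": -13.6, "ty": 0, "tz": 7, "roll": 0}, {"claw": 0, "tx": -13.6, "ty": 0, "tz": 11, "roll": 0}, {"claw": 0, "tx": -13.6, "ty": 0, "tz": 14, "roll": 0}, {"claw": 0, "tx": -13.6, "ty": 0, "tz": 14.6, "roll": 0}, {"claw": 0, "tx": -13.6, "ty": 0, "tz": 14.6, "roll": 0}]}}

```text
clock: 10.35
eef_pos: [0.4566, 0.1777, 0.1496]
eef_rot: [-3.126, -0.286, -0.018]
ft_force: [0.4, -0.3, 0.3]
finger_gap: -0.0006
```

Run:
```python
from fp import *
snap('scene','n1.png')
hx=np.array([np.cos(YAW),np.sin(YAW),0])
rel([(near(90)-hx*.015+[0,0,-.016],10.5)]+[(near(b),10.5) for b in (90,75,60,45,35,25)])
```

```text
now [0.4577 0.1782 0.1511] yaw 10.46 tilt 0.84 gap -0.0001 F [-0.3 -0.4  0.3] t 10.4
[4.01 0.04 0.05] roll -0.0 xyz [0.4972 0.1851 0.1512]
[ 5.53  0.04 -1.53] roll -0.0 xyz [0.5119 0.1878 0.1672]
[ 6.47  0.04 -1.46] roll -0.0 xyz [0.5212 0.1895 0.1667]
[ 7.36  0.04 -1.15] roll -0.0 xyz [0.53   0.1911 0.1637]
[ 8.14  0.04 -0.62] roll -0.0 xyz [0.5377 0.1926 0.1585]
[ 8.57  0.04 -0.16] roll -0.0 xyz [0.542  0.1934 0.1539]
[8.91 0.04 0.37] roll -0.0 xyz [0.5454 0.194  0.1487]
```

View pics/n1.png

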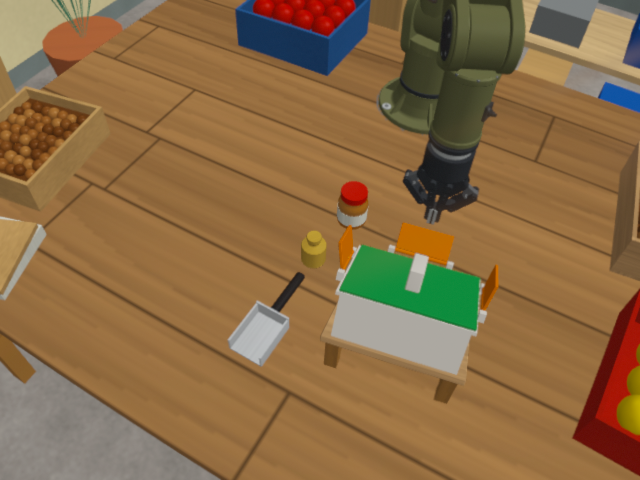

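The lid is seated on the tub, and the shut fingers (433,213) are outside the near flap (425,243). I sweep in and fold it.

Call:
{"api": "apply_moves", "payload": {"commands": [{"claw": 0, "tx": 1.5, "ty": 0, "tz": 0, "roll": 0}, {"claw": 0, "tx": 3, "ty": 0, "tz": 0, "roll": 0}, {"claw": 0, "tx": 4.2, "ty": 0, "tz": -0.3, "roll": 0}, {"claw": 0, "tx": 5.0, "ty": 0, "tz": -1.0, "roll": 0}, {"claw": 0, "tx": 5.7, "ty": 0, "tz": -1.5, "roll": 0}, {"claw": 0, "tx": 6.5, "ty": 0, "tz": -1.45, "roll": 0}, {"claw": 0, "tx": 7.4, "ty": 0, "tz": -1.1, "roll": 0}, {"claw": 0, "tx": 8.1, "ty": 0, "tz": -0.6, "roll": 0}, {"claw": 0, "tx": 8.6, "ty": 0, "tz": -0.1, "roll": 0}, {"claw": 0, "tx": 8.9, "ty": 0, "tz": 0.4, "roll": 0}, {"claw": 0, "tx": 8.9, "ty": 0, "tz": 0.7, "roll": 0}, {"claw": 0, "tx": 8.9, "ty": 0, "tz": 0.7, "roll": 0}]}}

```text
clock: 11.6
eef_pos: [0.546, 0.1945, 0.1472]
eef_rot: [-3.126, -0.286, -0.025]
ft_force: [-3.4, -2.0, 12.4]
finger_gap: 0.0002
```

Run:
```python
from fp import *
from fl import flaps
flaps()
rel([(near(25),10.5)])
```

```text
scene near 368 angle 0.05 edge 0.0486 z mm [ 8.  10.4 11.8]
scene left 278 angle 1.639 edge 0.0487 z mm [30.6 46.6 57.3]
scene right 284 angle 1.775 edge 0.0485 z mm [30.3 44.6 55.6]
top near 10 angle 0.17 edge 0.0248 z mm [ 8.9 12.1 14.9]
top left 51 angle 1.683 edge 0.0523 z mm [51.7 56.1 61. ]
top right 160 angle 1.757 edge 0.0509 z mm [31.4 51.2 58.3]
now [0.5459 0.1945 0.1472] yaw 10.46 tilt 0.92 gap 0.0002 F [-2.3 -1.7 13. ] t 11.7
[-0.05  0.04 -0.15] roll -0.0 xyz [0.5454 0.194  0.1487]
```

Run:
```python
from fp import *
for sg in (1,-1):
    a=side(90,sg); st=a+TR[:,1]*sg*.035+[0,0,-.012]
    rel([(np.r_[st[:2],.26],10.5),(st,10.5),(a+TR[:,1]*sg*.01+[0,0,-.008],10.5)]+[(side(b,sg),10.5) for b in (90,75,60,45,30,15,0)])
```

```text
now [0.5459 0.1945 0.1472] yaw 10.46 tilt 0.92 gap 0.0002 F [-2.3 -1.7 13. ] t 11.7
[  4.04 -15.93 -11.2 ] roll -0.0 xyz [0.555 0.358 0.26 ]
[  3.93 -15.92  -4.4 ] roll -0.0 xyz [0.555 0.358 0.192]
[  3.94 -13.42  -4.8 ] roll -0.0 xyz [0.5596 0.3334 0.196 ]
[  3.95 -12.42  -5.6 ] roll -0.0 xyz [0.5614 0.3236 0.204 ]
[  3.98 -11.48  -5.55] roll -0.0 xyz [0.5634 0.3144 0.2034]
[  4.1  -10.59  -5.28] roll -0.0 xyz [0.5662 0.3058 0.2007]
[ 4.31 -9.8  -4.8 ] roll -0.0 xyz [0.5698 0.2985 0.196 ]
[ 4.6  -9.18 -4.16] roll -0.0 xyz [0.5739 0.2929 0.1896]
[ 4.95 -8.76 -3.39] roll -0.0 xyz [0.5782 0.2895 0.182 ]
[ 5.32 -8.57 -2.55] roll -0.0 xyz [0.5823 0.2883 0.1736]
now [0.5459 0.1945 0.1472] yaw 10.46 tilt 0.92 gap 0.0002 F [-2.3 -1.7 13. ] t 11.7
[  4.07  15.97 -11.23] roll -0.0 xyz [0.6132 0.0444 0.26  ]
[ 3.96 15.98 -4.43] roll -0.0 xyz [0.6132 0.0444 0.192 ]
[ 3.96 13.48 -4.83] roll -0.0 xyz [0.6086 0.0689 0.196 ]
[ 3.97 12.48 -5.63] roll -0.0 xyz [0.6068 0.0788 0.204 ]
[ 4.   11.54 -5.57] roll -0.0 xyz [0.6053 0.0881 0.2034]
[ 4.12 10.64 -5.3 ] roll -0.0 xyz [0.6049 0.0971 0.2007]
[ 4.33  9.86 -4.82] roll -0.0 xyz [0.6057 0.1052 0.196 ]
[ 4.62  9.24 -4.18] roll -0.0 xyz [0.6074 0.1119 0.1896]
[ 4.96  8.82 -3.41] roll -0.0 xyz [0.6102 0.1166 0.182 ]
[ 5.34  8.63 -2.56] roll -0.0 xyz [0.6137 0.1192 0.1736]
```

Call:
{"api": "apply_moves", "payload": {"commands": [{"claw": 0, "tx": 0, "ty": 0, "tz": -2, "roll": 0}, {"claw": 0, "tx": 0.5, "ty": 0, "tz": -7, "roll": 0}, {"claw": 0, "tx": 2, "ty": -2, "tz": -12, "roll": 0}, {"claw": 0, "tx": 3.5, "ty": -6, "tz": -12.5, "roll": 0}, {"claw": 0, "tx": 4, "ty": -11, "tz": -12.5, "roll": 0}, {"claw": 0, "tx": 4, "ty": -15.5, "tz": -12.5, "roll": 0}, {"claw": 0, "tx": 4, "ty": -16, "tz": -12, "roll": 0}, {"claw": 0, "tx": 4, "ty": -16, "tz": -8, "roll": 0}, {"claw": 0, "tx": 4, "ty": -16, "tz": -5, "roll": 0}, {"claw": 0, "tx": 4, "ty": -16, "tz": -4.5, "roll": 0}, {"claw": 0, "tx": 4, "ty": -16, "tz": -4.5, "roll": 0}]}}

```text
clock: 12.8
eef_pos: [0.5551, 0.3581, 0.1918]
eef_rot: [-3.127, -0.286, -0.021]
ft_force: [0.2, 0.0, 0.6]
finger_gap: 0.0001
```

Run:
```python
from fp import *
sg=1; a=side(90,sg)
rel([(a+TR[:,1]*sg*.01+[0,0,-.008],10.5)]+[(side(b,sg),10.5) for b in (90,75,60,45,30,15,0)])
```

```text
now [0.5551 0.3581 0.1918] yaw 10.44 tilt 0.78 gap 0.0001 F [0.2 0.  0.6] t 12.8
[-0.01  2.5  -0.42] roll -0.1 xyz [0.5596 0.3334 0.196 ]
[ 0.01  3.5  -1.22] roll -0.1 xyz [0.5614 0.3236 0.204 ]
[ 0.03  4.44 -1.17] roll -0.1 xyz [0.5634 0.3144 0.2034]
[ 0.15  5.34 -0.89] roll -0.1 xyz [0.5662 0.3058 0.2007]
[ 0.37  6.12 -0.42] roll -0.1 xyz [0.5698 0.2985 0.196 ]
[0.66 6.75 0.23] roll -0.1 xyz [0.5739 0.2929 0.1896]
[1.01 7.17 1.  ] roll -0.1 xyz [0.5782 0.2895 0.182 ]
[1.38 7.35 1.84] roll -0.1 xyz [0.5823 0.2883 0.1736]
```

Call:
{"api": "apply_moves", "payload": {"commands": [{"claw": 0, "tx": 0, "ty": 1.2, "tz": -0.2, "roll": 0}, {"claw": 0, "tx": 0, "ty": 2.5, "tz": -0.4, "roll": 0}, {"claw": 0, "tx": 0, "ty": 3.6, "tz": -0.8, "roll": 0}, {"claw": 0, "tx": 0, "ty": 4.6, "tz": -1.0, "roll": 0}, {"claw": 0, "tx": 0.15, "ty": 5.5, "tz": -0.8, "roll": 0}, {"claw": 0, "tx": 0.35, "ty": 6.2, "tz": -0.4, "roll": 0}, {"claw": 0, "tx": 0.65, "ty": 6.8, "tz": 0.25, "roll": 0}, {"claw": 0, "tx": 1.0, "ty": 7.2, "tz": 1.0, "roll": 0}, {"claw": 0, "tx": 1.4, "ty": 7.4, "tz": 1.8, "roll": 0}, {"claw": 0, "tx": 1.4, "ty": 7.4, "tz": 2.2, "roll": 0}, {"claw": 0, "tx": 1.4, "ty": 7.4, "tz": 2.2, "roll": 0}]}}

```text
clock: 13.9
eef_pos: [0.5833, 0.2871, 0.1722]
eef_rot: [3.128, 0.285, 0.023]
ft_force: [-4.1, -4.6, 15.5]
finger_gap: 0.0001
```

Run:
```python
from fp import *
from fl import flaps
flaps()
sg=-1; a=side(90,sg); st=a+TR[:,1]*sg*.035+[0,0,-.012]
rel([(np.r_[st[:2],.28],10.5),(st,10.5),(side(0,1),10.5)])
```

```text
scene near 366 angle 0.053 edge 0.0492 z mm [ 8.6 10.6 12.2]
scene left 307 angle 0.067 edge 0.0476 z mm [ 8.8 11.2 12.8]
scene right 280 angle 1.775 edge 0.0482 z mm [30.4 45.2 55.6]
top near 475 angle 0.108 edge 0.0463 z mm [ 7.7 11.9 16. ]
top right 152 angle 1.758 edge 0.0512 z mm [31.3 50.3 58.3]
now [0.5834 0.2871 0.1722] yaw 10.41 tilt 0.85 gap 0.0001 F [-5.2 -4.9 14.7] t 14.0
[ -1.3   24.43 -10.75] roll -0.1 xyz [0.6132 0.0444 0.28  ]
[-1.43 24.41 -1.95] roll -0.1 xyz [0.6132 0.0444 0.192 ]
[-0.08 -0.14 -0.14] roll -0.1 xyz [0.5823 0.2883 0.1736]
```

Call:
{"api": "apply_moves", "payload": {"commands": [{"claw": 0, "tx": 0, "ty": 0, "tz": -3, "roll": 0}, {"claw": 0, "tx": 0, "ty": 0, "tz": -7, "roll": 0}, {"claw": 0, "tx": 0, "ty": 2, "tz": -10.5, "roll": 0}, {"claw": 0, "tx": -0.3, "ty": 6.5, "tz": -10.8, "roll": 0}, {"claw": 0, "tx": -0.6, "ty": 11, "tz": -10.8, "roll": 0}, {"claw": 0, "tx": -1, "ty": 15.5, "tz": -10.8, "roll": 0}, {"claw": 0, "tx": -1.2, "ty": 20, "tz": -10.8, "roll": 0}, {"claw": 0, "tx": -1.4, "ty": 24, "tz": -10.8, "roll": 0}, {"claw": 0, "tx": -1.4, "ty": 24.5, "tz": -9, "roll": 0}, {"claw": 0, "tx": -1.4, "ty": 24.5, "tz": -5, "roll": 0}, {"claw": 0, "tx": -1.4, "ty": 24.5, "tz": -2, "roll": 0}, {"claw": 0, "tx": -1.4, "ty": 24.5, "tz": -2, "roll": 0}]}}

```text
clock: 15.2
eef_pos: [0.6104, 0.0431, 0.1866]
eef_rot: [-3.128, -0.286, -0.007]
ft_force: [-0.4, -0.7, -0.5]
finger_gap: -0.0
```

Run:
```python
from fp import *
sg=-1; a=side(90,sg)
rel([(a+TR[:,1]*sg*.01+[0,0,-.008],10.5)]+[(side(b,sg),10.5) for b in (90,75,60,45,30,15,0)])
```

```text
now [0.6104 0.0431 0.1866] yaw 10.43 tilt 0.27 gap -0.0 F [-0.4 -0.7 -0.5] t 15.2
[ 0.29 -2.57 -0.94] roll -0.1 xyz [0.6086 0.0689 0.196 ]
[ 0.29 -3.57 -1.74] roll -0.1 xyz [0.6068 0.0788 0.204 ]
[ 0.32 -4.51 -1.68] roll -0.1 xyz [0.6053 0.0881 0.2034]
[ 0.44 -5.4  -1.41] roll -0.1 xyz [0.6049 0.0971 0.2007]
[ 0.66 -6.19 -0.94] roll -0.1 xyz [0.6057 0.1052 0.196 ]
[ 0.95 -6.81 -0.3 ] roll -0.1 xyz [0.6074 0.1119 0.1896]
[ 1.31 -7.23  0.47] roll -0.1 xyz [0.6102 0.1166 0.182 ]
[ 1.69 -7.42  1.3 ] roll -0.1 xyz [0.6137 0.1192 0.1736]
```

Call:
{"api": "apply_moves", "payload": {"commands": [{"claw": 0, "tx": 0.3, "ty": -1.2, "tz": -0.6, "roll": 0}, {"claw": 0, "tx": 0.3, "ty": -2.6, "tz": -0.9, "roll": 0}, {"claw": 0, "tx": 0.3, "ty": -3.7, "tz": -1.3, "roll": 0}, {"claw": 0, "tx": 0.3, "ty": -4.7, "tz": -1.5, "roll": 0}, {"claw": 0, "tx": 0.45, "ty": -5.6, "tz": -1.3, "roll": 0}, {"claw": 0, "tx": 0.65, "ty": -6.3, "tz": -0.9, "roll": 0}, {"claw": 0, "tx": 0.95, "ty": -6.9, "tz": -0.3, "roll": 0}, {"claw": 0, "tx": 1.3, "ty": -7.3, "tz": 0.5, "roll": 0}, {"claw": 0, "tx": 1.7, "ty": -7.5, "tz": 1.3, "roll": 0}, {"claw": 0, "tx": 1.7, "ty": -7.5, "tz": 1.7, "roll": 0}, {"claw": 0, "tx": 1.7, "ty": -7.5, "tz": 1.7, "roll": 0}]}}

```text
clock: 16.3
eef_pos: [0.6139, 0.1209, 0.1721]
eef_rot: [-3.128, -0.286, -0.008]
ft_force: [-6.8, -0.0, 17.1]
finger_gap: 0.0001
```

Call:
{"api": "apply_moves", "payload": {"commands": [{"claw": 0, "tx": 0, "ty": 0, "tz": -2, "roll": 0}, {"claw": 0, "tx": 0, "ty": 0, "tz": -6, "roll": 0}, {"claw": 0, "tx": 0, "ty": 2, "tz": -11, "roll": 0}, {"claw": 0, "tx": -1, "ty": 6, "tz": -13, "roll": 0}, {"claw": 0, "tx": -2, "ty": 11, "tz": -13, "roll": 0}, {"claw": 0, "tx": -3, "ty": 16, "tz": -13, "roll": 0}, {"claw": 0, "tx": -4, "ty": 20, "tz": -13, "roll": 0}, {"claw": 0, "tx": -5, "ty": 24, "tz": -13, "roll": 0}, {"claw": 0, "tx": -5, "ty": 26, "tz": -13, "roll": 0}, {"claw": 0, "tx": -5, "ty": 26, "tz": -13, "roll": 0}]}}

```text
clock: 17.3
eef_pos: [0.6109, -0.1489, 0.3002]
eef_rot: [3.129, 0.275, 0.005]
ft_force: [-0.2, -0.2, -0.6]
finger_gap: 0.0002
```

Run:
```python
from tub import *; from fl import flaps
flaps(); lidpose('9.png'); rel([])
im=np.hstack([cv2.resize(cv2.imread('pics/scene9.png')[170:410,240:560],None,fx=1.25,fy=1.25),cv2.resize(cv2.imread('pics/top9.png')[120:312,130:386],None,fx=1.5625,fy=1.5625)]); cv2.imwrite('pics/fin.png',im)
```

```text
scene near 366 angle 0.057 edge 0.0491 z mm [ 8.5 10.6 12. ]
scene left 432 angle 0.082 edge 0.0475 z mm [ 8.9 11.6 13.1]
scene right 402 angle 0.063 edge 0.047 z mm [ 9.3 11.  12.3]
top near 490 angle 0.114 edge 0.0466 z mm [ 8.  12.1 16.3]
top left 399 angle 0.119 edge 0.0465 z mm [ 7.9 12.2 16.4]
top right 383 angle 0.11 edge 0.0461 z mm [ 7.8 11.7 15.7]
scene 4574 4498 pitch vs tub deg 0.02 roll -0.09 flange-top plane z at centre mm 5.5 rect [1.2 0.8] [161.1 204. ] 0.2 ext [[-74.5, -99.5], [80.7, 101.3]]
top 4174 3198 pitch vs tub deg 0.02 roll 0.17 flange-top plane z at centre mm 6.4 rect [2.1 1.6] [152.9 203.4] 0.0 ext [[-72.6, -98.6], [77.8, 101.5]]
now [ 0.6117 -0.1412  0.3016] yaw 10.65 tilt 0.32 gap 0.0001 F [-0.7  0.2 -0.6] t 17.5
```

View pics/fin.png

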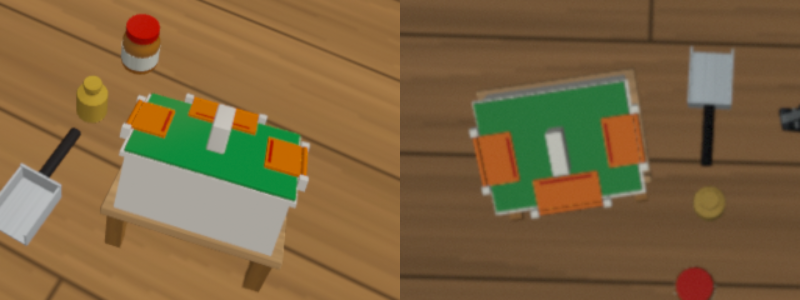

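The final picture shows the lid seated, all three flaps flat on it at (150,118), (225,115) and (287,156), and the jar, weight and scoop in place.

```bash
python3 -c "
from plant import *
print(sign_off(), state()['clock'])"
```

```text
the job is handed in; nothing more can be done
the job is handed in; nothing more can be done
```

The lid is home on the tub, released, and all three flaps are folded down flat; I handed the job in at about 17.5 s of the 61 s. The hand-in reports no verdict.

- **Lid:** The tool cannot tilt, so I rested the lid's far edge on the high rim and let the lid pivot 25° in the jaws until it seated. I let go only once it was seated. In the last check it was parallel to the tub within 0.2°. Its flange top was 5.5 mm (scene camera) and 6.4 mm (top camera) above the rim, against 6 mm nominal. The lid's centre read 1–2 mm up the slope and about 1 mm to the left, within the 3 mm play.
- **Flaps:** I folded near, then left, then right. Their top faces read 10.6–12.2 mm above the rim (11.5 mm means flat). The raw angles were 0.06–0.08 rad from the scene camera, which is what a flat 5 mm plate should read. The top camera gave 0.11–0.12 rad, which I put down to its noisier depth.
- **Forces and bystanders:** The highest wrist force I read was about 18 N. By eye, the jar, weight and scoop look unmoved in the final picture; I did not measure them again.
- **One check failed:** The top camera's lid fit gave nonsense right after release, while the arm was in its view. It was good again in the final check.

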